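# Gather the tube adapters into the tote's lip corner

### The arm

A 7-joint arm with a two-finger parallel gripper is mounted at the origin on the work surface. World frame = base frame: x ahead of the robot, y to its left, z up, the work surface at z = 0. Lengths are in m, angles in rad, forces in N, time in s.
With the tool pointing down it reaches from about 0.425 to 0.925 m from the base axis. Payload 6.8 kg.
Tool frame: the origin (TCP) lies at the very end of the fingers, on their centre line; the grasp point (between the pads) lies 19 mm behind it; z points along the fingers, y is the line along which they close (so a half turn about z gives the same grasp; the last joint's range is limited). The gripper opens to 85 mm and grips with 20 to 120 N. Pads are 22 mm wide; open, the fingers measure 114 mm over their backs; the gripper's body (76 mm by 85 mm) begins 54 mm behind the grasp point. The pads swing forward as they close: fully open they stand 13 mm farther back than shut.
Start: joints at [-1.35, 0.477, 0.022, 1.555, -0.011, 1.109, -0.083], TCP at [0.218, 0.639, 0.231] pointing down, gripper open.
Joint ranges: [-2.96, 2.96], [-0.34, 2.1], [-1.41, 1.46], [0.24, 2.44], [-1.37, 4.51], [0.17, 1.92], [-2.96, 2.96]. Speed limits (rad/s): [2.39, 2.39, 3.14, 3.14, 3.14, 3.14, 3.14].

### API

Orientations are given as a rotation vector (axis times angle).
In Python, from bench import get_obs, grab_frame, hand_in gives the robot as it stands.
- The arm moves only by the tool drive_tool, never from a script. Its argument "rows" is a list of rows, each an object with "offset": the shift along the tool's x, y, z as a fraction of full scale, a list of three; "rotation": the turn, a rotation vector about the tool's x, y, z as a fraction of full scale, a list of three; "claw": the opening, from 0 (shut) to 1 (fully open). In form: [{"offset": [tx, ty, tz], "rotation": [wx, wy, wz], "claw": claw}, ...]. A call has 1 to 20 rows; each row is the pose to reach, as a shift and turn from the pose commanded when the call began, along the tool's axes at that moment; what a row does not reach only later rows make up. Full scale, the value 1, is 0.15 m for a shift and 2 rad for a turn. A row lasts 1/12 s, in which the tool goes at most 41.7 mm and 7.16 degrees, less where a joint would pass 70% of its speed; a pose out of reach is approached as far as the arm can. A call with a number of a shift or a turn outside -1 to 1 is refused whole. A call with a gripper value outside its range is refused whole. The fingers move at their own pace and stop on an object; "force" is the grip in N (left out, the last holds). Time passes only in rows, so rows that repeat a pose let the fingers close. It gives the time, the measured TCP pose, the force, the opening and the grip force at its end, in the units of the state.
- get_obs(): the state, without advancing time (a new reading comes with each control period).
- grab_frame(name): name is "scene" or "top" or "wrist"; returns a dict with "frame" (480x640x3 uint8, red, green, blue), "z_map" (480x640 float32, m along the optical axis (not along the pixel's ray), 0 where there is no reading), "vfov" (degrees; the focal length in pixels is half the picture's height over the tangent of half this angle, whatever the lens; pixels are square), "cx", "cy" (the principal point, pixels), "R" (3x3) and "t" (3): a world point X has camera coordinates R X + t. Camera axes: x right, y down, z forward; pixel columns grow to the right and rows downward; lengths in m; the calibration is good to about 2 mm. The wrist camera is an equidistant fisheye: a pixel r from the principal point sees the ray r / f radians off the axis. A picture is of the moment at which its call begins.
- hand_in(): hands the job in; it is judged then, once.
The state is a dict: "clock": time; "joints": joint angles; "qvel": joint speeds; "tau": joint torques, N m; "tcp_pos": TCP position; "orientation": TCP orientation; "contact_force": force on the tool from outside, world axes, zero at the start; "moment": the same for the moment, N m; "grip_width": finger opening in m; "gripper_force": force on a finger pad.
Only numpy, scipy, OpenCV 4.12 (cv2) and the standard library are available. Lean on these libraries where they do the work, as an engineer would, in place of code of your own. Each camera call takes 0.05 s, during which the arm holds its last target. There are 200 camera calls.

### The job

One white tube adapter has been left out on the bench: put it into the dark steel tote with the other three and let go of it. Then lift the tote by its overhead bar well clear of the bench and everything on it, and tip it down towards the corner with the pouring lip until all four adapters have slid together into that corner. Finish while still holding the tote in the air, steady and tilted by about 30 degrees with nothing spilled; leave the other things on the bench where they are.

Things in the scene. Friction and masses are not known exactly. Their poses are not given: they have to be found in the camera images.
- tote: open dark steel tray, 200 mm long (x) by 150 mm wide (y), walls 42 mm high, walls and floor 4 mm thick, 0.3 to 0.5 kg, with a fixed carrying bar over its middle along x. Origin at the centre of its underside, z up. The rim's -x, -y corner has an open pouring lip 44 mm wide, 28 mm out, 12 mm above the rim. Three adapters lie in it; its -x, -y quarter starts empty.
- tote_handle (a point): centre of the grey carrying bar, 68 mm above the tote's underside; its axes are the tote's. The bar, fixed to the tote, is 14 mm wide (y), 16 mm high (top 76 mm above the underside), 200 mm long (x), held by uprights at the short walls, open below down to the tote's floor. Grip it firmly (about 50 N) from above across its width.
- tote_lip_corner (a point): the inside corner of the tote's floor under the pouring lip, 96 mm to -x and 71 mm to -y of the tote's centre, 4 mm above its underside; its axes are the tote's
- stray_adapter: the adapter that lies apart on the bench, standing upright at the start; identical adapter: white plastic sleeve, a squat upright cylinder 28 mm in diameter and 20 mm tall with a 15 mm dark round bore (solid inside), 25 g; slippery on the tote's floor. Origin at the centre of its underside, z up. 
- adapter_a: one of the three adapters that start in the tote; identical adapter: white plastic sleeve, a squat upright cylinder 28 mm in diameter and 20 mm tall with a 15 mm dark round bore (solid inside), 25 g; slippery on the tote's floor. Origin at the centre of its underside, z up. 
- adapter_b: one of the three adapters that start in the tote; identical adapter: white plastic sleeve, a squat upright cylinder 28 mm in diameter and 20 mm tall with a 15 mm dark round bore (solid inside), 25 g; slippery on the tote's floor. Origin at the centre of its underside, z up. 
- adapter_c: one of the three adapters that start in the tote; identical adapter: white plastic sleeve, a squat upright cylinder 28 mm in diameter and 20 mm tall with a 15 mm dark round bore (solid inside), 25 g; slippery on the tote's floor. Origin at the centre of its underside, z up. 
- tube_rack: bystander: red plastic tube rack 100 x 160 mm (x, y), 45 mm high, with 15 holes, fixed to the bench. Origin at the centre of its underside.
- bottle: bystander: white plastic bottle with cap, 42 mm in diameter, 85 mm tall. Origin under its centre.
- jar: bystander: amber jar with black lid, 44 mm in diameter, 50 mm tall. Origin under its centre.
- dish: bystander: shallow glass dish, 56 mm across, 14 mm tall. Origin under its centre.
- small_tray: bystander: small open steel tray 80 x 70 mm (x, y), 30 mm high, without handle or lip. Origin under its centre.
- rotor_nut: bystander: aluminium rotor nut, a 38 mm disc with an 18 mm stem, 34 mm tall. Origin under its centre.
Not all that is in view belongs to the job. What is shaped like the stray_adapter but pink or red is not meant. Leave any green look-alike of the adapter_c alone.

How it is judged:
By the outcome, as a careful person would: the job done as asked, in the order asked, and still so for the second after the job is handed in, while the arm keeps its last pose, push and grip.
It also fails if it takes over 58 s, if anything falls off the work surface, if the arm or the gripper's body presses on something with over 40 N, if the wrist force passes 120 N, or if a joint passes its speed limit or range.

## Working session

There is one attempt and no reset: what is moved stays moved. The work goes in short steps, Python scripts to look and compute and a tool call to move; the robot and the scene stay as the last step left them, time stands still between calls to the robot, and variables do not carry over. Pictures are saved under pics/ and viewed, at most 10 in all, crops included, and the job is handed in when it is done.

Besides the shell and the picture viewer there is one more tool, called after "Request:" by a JSON object that holds its "method" and its "body", one argument or row to a line. drive_tool: Moves the arm, as the interface text tells. Its arguments: {"type":"object","properties":{"rows":{"type":"array","items":{"type":"object","properties":{"offset":{"type":"array","items":{"type":"number"}},"rotation":{"type":"array","items":{"type":"number"}},"claw":{"type":"number"}}}},"force":{"type":"number"}},"required":["rows"]}

```bash
mkdir -p pics
cat > h.py <<'E'
import numpy as np, cv2
from bench import get_obs, grab_frame, hand_in
from scipy.spatial.transform import Rotation as Rn
def cloud(g):
    f=240/np.tan(np.radians(g["vfov"])/2); v,u=np.mgrid[0:480,0:640]; z=g["z_map"]
    P=np.stack([(u-g["cx"])/f*z,(v-g["cy"])/f*z,z],-1)
    return (P-g["t"])@g["R"]
def save(n,im): cv2.imwrite("pics/"+n,im[...,::-1])
E
python3 - <<'E'
from h import *
o=get_obs();print(o["clock"],o["tcp_pos"],o["orientation"],o["joints"])
for n in("top","scene"):
    g=grab_frame(n);save(n+"0.png",g["frame"]);np.savez(n+"0.npz",**g);print(n,g["vfov"],-g["R"].T@g["t"])
E
```

```text
0.0 [0.21776266 0.63827617 0.23033162] [-5.14095330e-01 -3.09902411e+00  2.85713539e-03] [-1.35009539  0.4777879   0.02232605  1.55645621 -0.01154961  1.10930713
 -0.08309534]
top 56.24745366067697 [ 0.51380175 -0.0055369   0.8443564 ]
scene 55.81932763965783 [1.10567066 0.35241286 0.50256107]
```

View pics/top0.png

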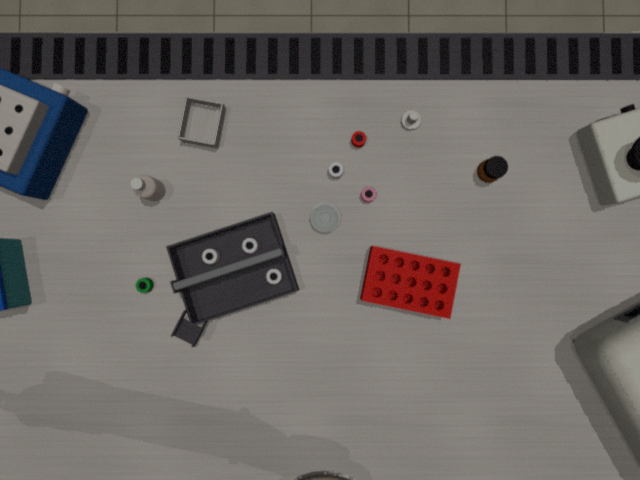

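View pics/scene0.png

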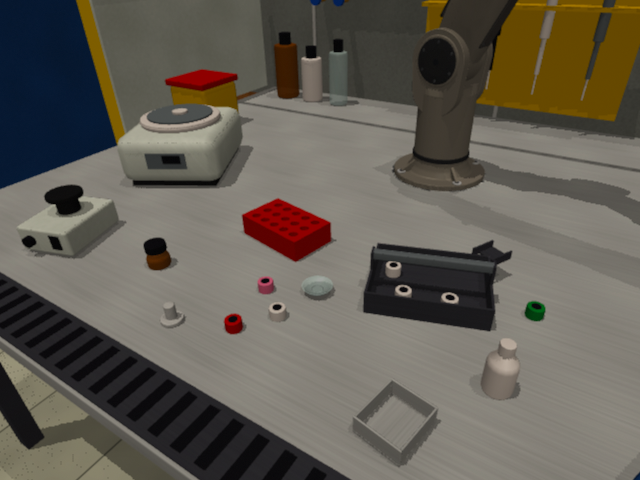

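Top view: the candidates for the stray are white (336,170), red (359,139), pink (369,194) and green (144,285). Only the white one at (336,170) fits. The tote is centred near (232,268), its lip at (190,325) lower left, with three white adapters inside at (210,256), (250,245) and (274,276).

Run:
```python
from h import *
g=np.load("top0.npz");im=g["frame"];P=cloud(g)
hsv=cv2.cvtColor(im,cv2.COLOR_RGB2HSV)
def ray(u,v,h):
    f=240/np.tan(np.radians(g["vfov"])/2);d=np.array([(u-g["cx"])/f,(v-g["cy"])/f,1])@g["R"];c=-g["R"].T@g["t"]
    return c+d*(h-c[2])/d[2]
# white adapters
for (u,v) in [(336,170),(210,256),(250,245),(274,276)]:
    w=(P[v-14:v+15,u-14:u+15]).reshape(-1,3); c=hsv[v-14:v+15,u-14:u+15].reshape(-1,3)
    base=0.0 if u==336 else .004
    s=w[(w[:,2]>base+.012)&(w[:,2]<.035)&(c[:,2]>130)]
    (x,y),r=cv2.minEnclosingCircle(s[:,:2].astype(np.float32)*1000);print(u,v,x,y,r,np.median(s[:,2]))
# bar
z=P[...,2]; m=np.zeros(z.shape,bool);m[205:350,160:305]=1
b=P[m&(z>.066)&(z<.085)]; rc=cv2.minAreaRect((b[:,:2]*1000).astype(np.float32));print("bar",rc,np.median(b[:,2]),b.shape)
t=P[m&(z>.036)&(z<.05)&(hsv[...,2]<110)];rc=cv2.minAreaRect((t[:,:2]*1000).astype(np.float32));print("rim",rc)
l=P[m&(z>.051)&(z<.06)];print("lip",l.mean(0),len(l))
# other objects
for n,(u,v) in dict(bottle=(146,187),tray=(202,123),green=(144,285),red=(359,139),pink=(369,194),dish=(325,218),rack=(410,282),jar=(492,168)).items(): print(n,P[v,u].round(3))
save("crop.png",cv2.resize(im[120:225,285:400],None,fx=5,fy=5,interpolation=cv2.INTER_CUBIC))
```

```text
336 170 678.0347290039062 -21.428163528442383 13.546469688415527 0.019427833846293416
210 256 516.6370849609375 210.1270751953125 12.866250991821289 0.02363843282633872
250 245 535.99951171875 137.5150604248047 13.536953926086426 0.02356528017011495
274 276 479.8349914550781 92.72630310058594 13.05183219909668 0.02330642575117408
bar ((494.66943359375, 165.45956420898438), (21.4239501953125, 200.58128356933594), 18.329784393310547) 0.07506961452702136 (1000, 3)
rim ((473.2132263183594, 175.22833251953125), (185.11825561523438, 232.7919464111328), 18.285480499267578)
lip [0.39921736 0.22900448 0.05359145] 125
bottle [0.637 0.312 0.063]
tray [0.769 0.232 0.001]
green [0.463 0.329 0.021]
red [ 0.733 -0.065  0.019]
pink [ 0.631 -0.083  0.018]
dish [ 0.588 -0.002  0.004]
rack [ 0.468 -0.158  0.015]
jar [ 0.673 -0.299  0.049]
```

View pics/crop.png

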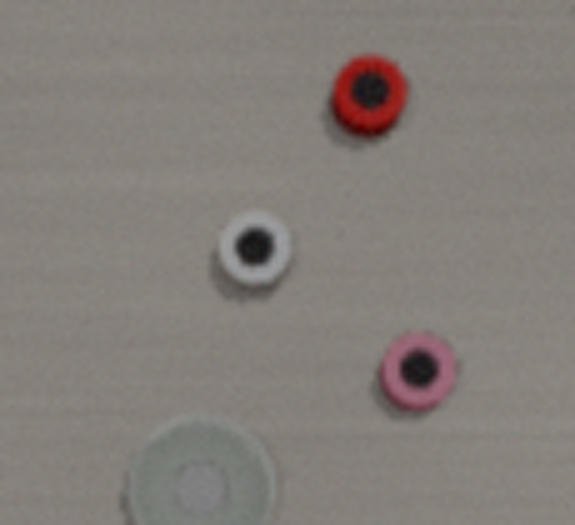

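The crop confirms it: the white ring at crop (254,247), which is (336,170) in the full image, is the stray. The red ring (370,95) and pink ring (418,370) are look-alikes. I'm setting off with a straight transit, with z kept above everything.

```bash
cat >> h.py <<'E'
def pose(ydir,tilt=None):
    a=np.radians(ydir);y=np.array([np.cos(a),np.sin(a),0]);z=np.array([0,0,-1.]);R=np.stack([np.cross(y,z),y,z],1)
    return R if tilt is None else Rn.from_rotvec(tilt).as_matrix()@R
def go(p,R=None):
    o=get_obs();R0=Rn.from_rotvec(o["orientation"]).as_matrix();d=R0.T@(np.array(p)-o["tcp_pos"])/.15
    w=np.zeros(3) if R is None else Rn.from_matrix(R0.T@R).as_rotvec()/2
    print("t",round(o["clock"],2),"tcp",o["tcp_pos"].round(4),"off",d.round(3),"rot",w.round(4),"F",o["contact_force"].round(1),"j",o["joints"].round(2),"w",o["grip_width"],o["gripper_force"])
E
cp h.py h2.py; echo ok
```

```text
ok
```

Request:
{"method": "drive_tool", "body": {
  "rows": [
    {"offset": [-0.864, -0.635, 0.1], "rotation": [0, 0, 0], "claw": 0.6},
    {"offset": [-0.864, -0.635, 0.1], "rotation": [0, 0, 0], "claw": 0.6},
    {"offset": [-0.864, -0.635, 0.1], "rotation": [0, 0, 0], "claw": 0.6},
    {"offset": [-0.864, -0.635, 0.1], "rotation": [0, 0, 0], "claw": 0.6},
    {"offset": [-0.864, -0.635, 0.1], "rotation": [0, 0, 0], "claw": 0.6},
    {"offset": [-0.864, -0.635, 0.1], "rotation": [0, 0, 0], "claw": 0.6}
  ]
}}

```text
clock: 0.6
tcp_pos: [0.3119, 0.5044, 0.216]
orientation: [0.522, 3.097, -0.002]
contact_force: [-1.0, 1.1, -0.2]
grip_width: 0.0513
gripper_force: 0.0
```

Request:
{"method": "drive_tool", "body": {
  "rows": [
    {"offset": [-0.864, -0.635, 0.1], "rotation": [0, 0, 0], "claw": 0.6},
    {"offset": [-0.864, -0.635, 0.1], "rotation": [0, 0, 0], "claw": 0.6},
    {"offset": [-0.864, -0.635, 0.1], "rotation": [0, 0, 0], "claw": 0.6},
    {"offset": [-0.864, -0.635, 0.1], "rotation": [0, 0, 0], "claw": 0.6},
    {"offset": [-0.864, -0.635, 0.1], "rotation": [0, 0, 0], "claw": 0.6},
    {"offset": [-0.864, -0.635, 0.1], "rotation": [0, 0, 0], "claw": 0.6}
  ]
}}

```text
clock: 1.1
tcp_pos: [0.4025, 0.374, 0.2011]
orientation: [-0.519, -3.098, 0.0]
contact_force: [-0.7, 1.2, 0.7]
grip_width: 0.051
gripper_force: 0.0
```

Request:
{"method": "drive_tool", "body": {
  "rows": [
    {"offset": [-0.864, -0.635, 0.1], "rotation": [0, 0, 0], "claw": 0.6},
    {"offset": [-0.864, -0.635, 0.1], "rotation": [0, 0, 0], "claw": 0.6},
    {"offset": [-0.864, -0.635, 0.1], "rotation": [0, 0, 0], "claw": 0.6},
    {"offset": [-0.864, -0.635, 0.1], "rotation": [0, 0, 0], "claw": 0.6},
    {"offset": [-0.864, -0.635, 0.1], "rotation": [0, 0, 0], "claw": 0.6},
    {"offset": [-0.864, -0.635, 0.1], "rotation": [0, 0, 0], "claw": 0.6}
  ]
}}

```text
clock: 1.6
tcp_pos: [0.4942, 0.2432, 0.1861]
orientation: [-0.516, -3.099, -0.0]
contact_force: [-1.4, 0.5, 0.1]
grip_width: 0.051
gripper_force: 0.0
```

Request:
{"method": "drive_tool", "body": {
  "rows": [
    {"offset": [-0.864, -0.635, 0.1], "rotation": [0, 0, 0], "claw": 0.6},
    {"offset": [-0.864, -0.635, 0.1], "rotation": [0, 0, 0], "claw": 0.6},
    {"offset": [-0.864, -0.635, 0.1], "rotation": [0, 0, 0], "claw": 0.6},
    {"offset": [-0.864, -0.635, 0.1], "rotation": [0, 0, 0], "claw": 0.6},
    {"offset": [-0.864, -0.635, 0.1], "rotation": [0, 0, 0], "claw": 0.6},
    {"offset": [-0.864, -0.635, 0.1], "rotation": [0, 0, 0], "claw": 0.6}
  ]
}}

```text
clock: 2.1
tcp_pos: [0.5861, 0.112, 0.1709]
orientation: [-0.514, -3.099, -0.001]
contact_force: [-0.8, 0.2, 0.1]
grip_width: 0.0511
gripper_force: 0.0
```

```bash
python3 -c "
from h import *
go([.678,-.0214,.10],pose(108.3))"
```

```text
t 2.1 tcp [0.5861 0.112  0.1709] off [-0.868 -0.644  0.472] rot [ 2.000e-04 -1.000e-04 -3.242e-01] F [-0.8  0.2  0.1] j [-0.46  0.42  0.22  1.82 -0.11  0.92  1.05] w 0.05114793344904764 0.0
```

Request:
{"method": "drive_tool", "body": {
  "rows": [
    {"offset": [-0.868, -0.644, 0.472], "rotation": [0, 0, -0.324], "claw": 0.6},
    {"offset": [-0.868, -0.644, 0.472], "rotation": [0, 0, -0.324], "claw": 0.6},
    {"offset": [-0.868, -0.644, 0.472], "rotation": [0, 0, -0.324], "claw": 0.6},
    {"offset": [-0.868, -0.644, 0.472], "rotation": [0, 0, -0.324], "claw": 0.6},
    {"offset": [-0.868, -0.644, 0.472], "rotation": [0, 0, -0.324], "claw": 0.6},
    {"offset": [-0.868, -0.644, 0.472], "rotation": [0, 0, -0.324], "claw": 0.6},
    {"offset": [-0.868, -0.644, 0.472], "rotation": [0, 0, -0.324], "claw": 0.6},
    {"offset": [-0.868, -0.644, 0.472], "rotation": [0, 0, -0.324], "claw": 0.6}
  ]
}}

```text
clock: 2.77
tcp_pos: [0.6774, -0.0178, 0.1009]
orientation: [-0.502, 3.101, 0.004]
contact_force: [-0.1, 0.1, -0.5]
grip_width: 0.0513
gripper_force: 0.0
```

Run:
```python
from h import *
go([.678,-.0214,.006],pose(108.3))
g=grab_frame("wrist");save("w1.png",g["frame"]);print(g["vfov"],g["cx"],g["cy"])
f=240/np.tan(np.radians(g["vfov"])/2)
# white blobs nearest, cast fisheye rays to z=.02
X=g["R"]@np.array([.678,-.0214,.02])+g["t"];th=np.arctan2(np.hypot(X[0],X[1]),X[2]);r=th*f;q=X[:2]/np.hypot(*X[:2])*r+[g["cx"],g["cy"]];print("expected px",q)
```

```text
t 2.77 tcp [ 0.6774 -0.0178  0.1009] off [ 0.005 -0.026  0.633] rot [0.0013 0.0005 0.0009] F [-0.1  0.1 -0.5] j [-0.11  0.61  0.07  1.66 -0.06  0.87  1.87] w 0.051292920732371114 0.0
65.70646984690485 318.63334096114596 244.90982183626983
expected px [313.32515901 252.62853419]
```

View pics/w1.png

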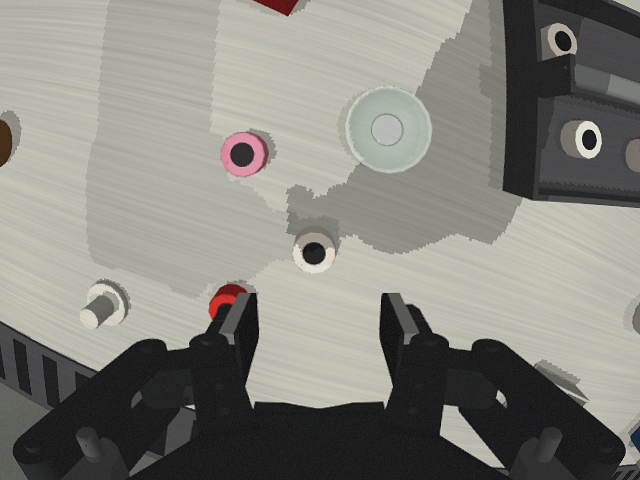

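The wrist view shows the white adapter at (314,253), matching the expected pixel (313,253). I'll descend and grip.

Request:
{"method": "drive_tool", "body": {
  "rows": [
    {"offset": [0.005, -0.024, 0.3], "rotation": [0, 0, 0], "claw": 0.6},
    {"offset": [0.005, -0.024, 0.5], "rotation": [0, 0, 0], "claw": 0.6},
    {"offset": [0.005, -0.024, 0.63], "rotation": [0, 0, 0], "claw": 0.6},
    {"offset": [0.005, -0.024, 0.635], "rotation": [0, 0, 0], "claw": 0.6},
    {"offset": [0.005, -0.024, 0.635], "rotation": [0, 0, 0], "claw": 0.6},
    {"offset": [0.005, -0.024, 0.635], "rotation": [0, 0, 0], "claw": 0.1},
    {"offset": [0.005, -0.024, 0.635], "rotation": [0, 0, 0], "claw": 0.1},
    {"offset": [0.005, -0.024, 0.635], "rotation": [0, 0, 0], "claw": 0.1},
    {"offset": [0.005, -0.024, 0.635], "rotation": [0, 0, 0], "claw": 0.1},
    {"offset": [0.005, -0.024, 0.635], "rotation": [0, 0, 0], "claw": 0.1},
    {"offset": [0.005, -0.024, 0.635], "rotation": [0, 0, 0], "claw": 0.1}
  ],
  "force": 25
}}

```text
clock: 3.73
tcp_pos: [0.6799, -0.0256, 0.0078]
orientation: [-0.499, 3.098, 0.0]
contact_force: [-1.2, 1.6, 7.2]
grip_width: 0.0269
gripper_force: 24.8
```

Run:
```python
from h import *
# place target in tote frame
a=np.radians(-71.7);tx=np.array([np.cos(a),np.sin(a)]);ty=np.array([-tx[1],tx[0]]);c=np.array([.4947,.1655])
p=c+tx*-.044+ty*-.039;print(p)
go([*p,.13],pose(108.3))
```

```text
[0.44385674 0.19502902]
t 3.73 tcp [ 0.6799 -0.0256  0.0078] off [ 1.029  1.89  -0.819] rot [-0.0002  0.0021 -0.0001] F [-1.2  1.6  7.2] j [-0.1   0.74  0.06  1.69 -0.06  0.72  1.89] w 0.026912300502799514 24.825558364391327
```

Request:
{"method": "drive_tool", "body": {
  "rows": [
    {"offset": [0, 0, -0.2], "rotation": [0, 0, 0], "claw": 0.1},
    {"offset": [0, 0, -0.4], "rotation": [0, 0, 0], "claw": 0.1},
    {"offset": [0, 0, -0.6], "rotation": [0, 0, 0], "claw": 0.1},
    {"offset": [0, 0, -0.82], "rotation": [0, 0, 0], "claw": 0.1},
    {"offset": [0.1, 0.19, -0.82], "rotation": [0, 0, 0], "claw": 0.1},
    {"offset": [0.23, 0.43, -0.82], "rotation": [0, 0, 0], "claw": 0.1},
    {"offset": [0.36, 0.67, -0.82], "rotation": [0, 0, 0], "claw": 0.1},
    {"offset": [0.5, 0.92, -0.82], "rotation": [0, 0, 0], "claw": 0.1},
    {"offset": [0.5, 0.92, -0.82], "rotation": [0, 0, 0], "claw": 0.1}
  ]
}}

```text
clock: 4.48
tcp_pos: [0.5575, 0.0881, 0.1286]
orientation: [0.512, -3.096, -0.006]
contact_force: [-1.7, 1.6, -0.8]
grip_width: 0.0264
gripper_force: 24.9
```

Request:
{"method": "drive_tool", "body": {
  "rows": [
    {"offset": [0.13, 0.23, 0], "rotation": [0, 0, 0], "claw": 0.1},
    {"offset": [0.26, 0.47, 0], "rotation": [0, 0, 0], "claw": 0.1},
    {"offset": [0.38, 0.71, 0], "rotation": [0, 0, 0], "claw": 0.1},
    {"offset": [0.48, 0.88, 0], "rotation": [0, 0, 0], "claw": 0.1},
    {"offset": [0.529, 0.95, 0], "rotation": [0, 0, 0], "claw": 0.1},
    {"offset": [0.529, 0.95, 0], "rotation": [0, 0, 0], "claw": 0.1},
    {"offset": [0.529, 0.95, 0], "rotation": [0, 0, 0], "claw": 0.1},
    {"offset": [0.529, 0.95, 0], "rotation": [0, 0, 0], "claw": 0.1}
  ]
}}

```text
clock: 5.15
tcp_pos: [0.4447, 0.1909, 0.1289]
orientation: [-0.497, 3.1, -0.0]
contact_force: [1.0, 0.2, -0.5]
grip_width: 0.0268
gripper_force: 24.9
```

Run:
```python
from h import *
go([.4439,.1950,.016],pose(108.3))
g=grab_frame("wrist");save("w2.png",g["frame"])
```

```text
t 5.15 tcp [0.4447 0.1909 0.1289] off [-0.002  0.028  0.752] rot [-0.0001  0.0008 -0.0009] F [ 1.   0.2 -0.5] j [-0.54  0.3   0.01  2.1  -0.    0.74  1.36] w 0.026771424032715645 24.8762646317482
```

View pics/w2.png

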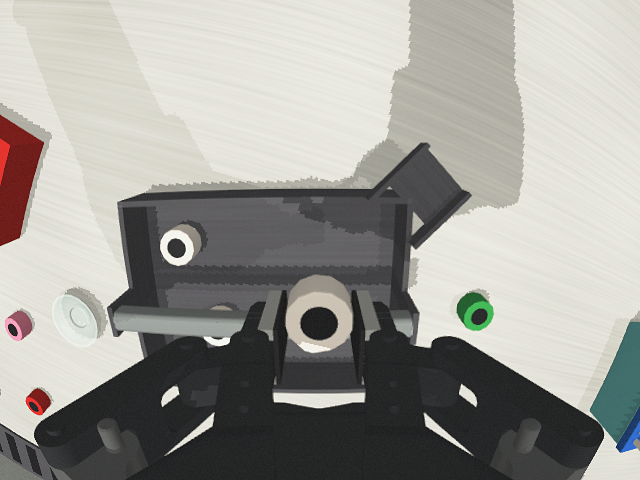

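The wrist view shows the adapter held between the pads at (320,320), over the empty lip quarter. The bar is level in the image, and the lip is at (430,190). I'll lower it slowly.

Request:
{"method": "drive_tool", "body": {
  "rows": [
    {"offset": [0, 0.028, 0.15], "rotation": [0, 0, 0], "claw": 0.1},
    {"offset": [0, 0.028, 0.3], "rotation": [0, 0, 0], "claw": 0.1},
    {"offset": [0, 0.028, 0.42], "rotation": [0, 0, 0], "claw": 0.1},
    {"offset": [0, 0.028, 0.52], "rotation": [0, 0, 0], "claw": 0.1},
    {"offset": [0, 0.028, 0.58], "rotation": [0, 0, 0], "claw": 0.1},
    {"offset": [0, 0.028, 0.62], "rotation": [0, 0, 0], "claw": 0.1},
    {"offset": [0, 0.028, 0.66], "rotation": [0, 0, 0], "claw": 0.1},
    {"offset": [0, 0.028, 0.66], "rotation": [0, 0, 0], "claw": 0.1},
    {"offset": [0, 0.028, 0.66], "rotation": [0, 0, 0], "claw": 0.1}
  ]
}}

```text
clock: 5.95
tcp_pos: [0.4425, 0.1956, 0.0295]
orientation: [-0.499, 3.101, 0.0]
contact_force: [0.7, -0.4, -0.4]
grip_width: 0.0265
gripper_force: 24.9
```

Request:
{"method": "drive_tool", "body": {
  "rows": [
    {"offset": [0, 0, 0.03], "rotation": [0, 0, 0], "claw": 0.1},
    {"offset": [0, 0, 0.06], "rotation": [0, 0, 0], "claw": 0.1},
    {"offset": [0, 0, 0.08], "rotation": [0, 0, 0], "claw": 0.1},
    {"offset": [0, 0, 0.1], "rotation": [0, 0, 0], "claw": 0.1},
    {"offset": [0, 0, 0.1], "rotation": [0, 0, 0], "claw": 0.1}
  ]
}}

```text
clock: 6.37
tcp_pos: [0.4418, 0.1955, 0.0137]
orientation: [0.499, -3.101, 0.0]
contact_force: [-0.2, 0.1, -0.3]
grip_width: 0.0265
gripper_force: 24.9
```

Request:
{"method": "drive_tool", "body": {
  "rows": [
    {"offset": [0, 0, 0.01], "rotation": [0, 0, 0], "claw": 0.1},
    {"offset": [0, 0, 0.01], "rotation": [0, 0, 0], "claw": 0.42},
    {"offset": [0, 0, 0.01], "rotation": [0, 0, 0], "claw": 0.5},
    {"offset": [0, 0, 0.01], "rotation": [0, 0, 0], "claw": 0.5},
    {"offset": [0, 0, 0.01], "rotation": [0, 0, 0], "claw": 0.5},
    {"offset": [0, 0, 0.01], "rotation": [0, 0, 0], "claw": 0.5},
    {"offset": [0, 0, -0.1], "rotation": [0, 0, 0], "claw": 0.5},
    {"offset": [0, 0, -0.3], "rotation": [0, 0, 0], "claw": 0.5},
    {"offset": [0, 0, -0.55], "rotation": [0, 0, 0], "claw": 0.5},
    {"offset": [0, 0, -0.8], "rotation": [0, 0, 0], "claw": 0.5},
    {"offset": [0, 0, -0.9], "rotation": [0, 0, 0], "claw": 0.5},
    {"offset": [0, 0, -0.9], "rotation": [0, 0, 0], "claw": 0.5}
  ]
}}

```text
clock: 7.37
tcp_pos: [0.4446, 0.1969, 0.1534]
orientation: [-0.498, 3.094, 0.005]
contact_force: [-0.5, 0.0, -0.3]
grip_width: 0.0426
gripper_force: 0.0
```

Run:
```python
from h import *
go([.4947,.1655,.15],pose(18.3))
g=grab_frame("top");im=g["frame"];save("t2.png",cv2.resize(im[190:360,120:320],None,fx=3.5,fy=3.5))
g=grab_frame("wrist");save("w3.png",g["frame"])
```

```text
t 7.37 tcp [0.4446 0.1969 0.1534] off [-0.252 -0.304  0.024] rot [0.0038 0.0024 0.7852] F [-0.5  0.  -0.3] j [-0.55  0.26  0.01  2.08 -0.    0.79  1.35] w 0.04255230906157584 0.0
```

View pics/w3.png

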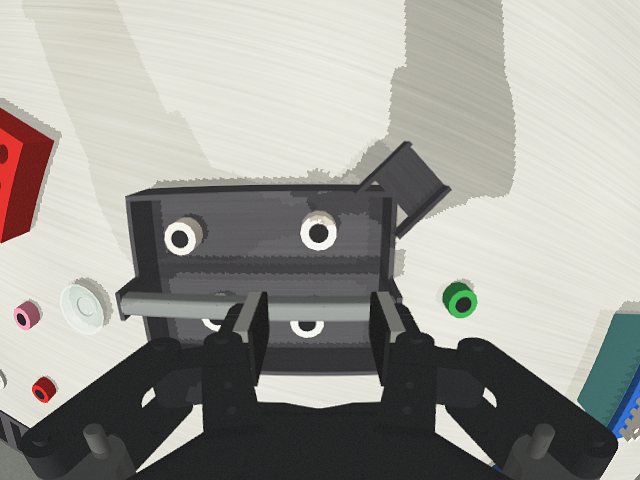

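The wrist view shows the fourth adapter upright in the tote at (318,233), with the others at (180,237), (213,318) and (306,322). Next I turn 90° and go to the bar.

Request:
{"method": "drive_tool", "body": {
  "rows": [
    {"offset": [-0.25, -0.304, 0.02], "rotation": [0.004, 0.002, 0.785], "claw": 0.5},
    {"offset": [-0.25, -0.304, 0.02], "rotation": [0.004, 0.002, 0.785], "claw": 0.5},
    {"offset": [-0.25, -0.304, 0.02], "rotation": [0.004, 0.002, 0.785], "claw": 0.5},
    {"offset": [-0.25, -0.304, 0.02], "rotation": [0.004, 0.002, 0.785], "claw": 0.5},
    {"offset": [-0.25, -0.304, 0.02], "rotation": [0.004, 0.002, 0.785], "claw": 0.5},
    {"offset": [-0.25, -0.304, 0.02], "rotation": [0.004, 0.002, 0.785], "claw": 0.5},
    {"offset": [-0.25, -0.304, 0.02], "rotation": [0.004, 0.002, 0.785], "claw": 0.5},
    {"offset": [-0.25, -0.304, 0.02], "rotation": [0.004, 0.002, 0.785], "claw": 0.5},
    {"offset": [-0.25, -0.304, 0.02], "rotation": [0.004, 0.002, 0.785], "claw": 0.5},
    {"offset": [-0.25, -0.304, 0.02], "rotation": [0.004, 0.002, 0.785], "claw": 0.5},
    {"offset": [-0.25, -0.304, 0.02], "rotation": [0.004, 0.002, 0.785], "claw": 0.5},
    {"offset": [-0.25, -0.304, 0.02], "rotation": [0.004, 0.002, 0.785], "claw": 0.5},
    {"offset": [-0.25, -0.304, 0.02], "rotation": [0.004, 0.002, 0.785], "claw": 0.5},
    {"offset": [-0.25, -0.304, 0.02], "rotation": [0.004, 0.002, 0.785], "claw": 0.5},
    {"offset": [-0.25, -0.304, 0.02], "rotation": [0.004, 0.002, 0.785], "claw": 0.5}
  ]
}}

```text
clock: 8.72
tcp_pos: [0.4912, 0.1637, 0.1449]
orientation: [-1.834, -2.547, 0.016]
contact_force: [-0.5, 0.8, 0.2]
grip_width: 0.0428
gripper_force: 0.0
```

Run:
```python
from h import *
go([.4947,.1655,.049],pose(18.3))
```

```text
t 8.72 tcp [0.4912 0.1637 0.1449] off [0.006 0.033 0.639] rot [-0.0051  0.0018  0.0016] F [-0.5  0.8  0.2] j [-0.74  0.35  0.37  2.02 -0.16  0.81  0.04] w 0.04282742922368819 0.0
```

Request:
{"method": "drive_tool", "body": {
  "rows": [
    {"offset": [0.006, 0.027, 0.1], "rotation": [-0.005, 0.002, 0.001], "claw": 0.5},
    {"offset": [0.006, 0.027, 0.25], "rotation": [-0.005, 0.002, 0.001], "claw": 0.5},
    {"offset": [0.006, 0.027, 0.38], "rotation": [-0.005, 0.002, 0.001], "claw": 0.5},
    {"offset": [0.006, 0.027, 0.5], "rotation": [-0.005, 0.002, 0.001], "claw": 0.5},
    {"offset": [0.006, 0.027, 0.58], "rotation": [-0.005, 0.002, 0.001], "claw": 0.5},
    {"offset": [0.006, 0.027, 0.63], "rotation": [-0.005, 0.002, 0.001], "claw": 0.5},
    {"offset": [0.006, 0.027, 0.63], "rotation": [-0.005, 0.002, 0.001], "claw": 0.5},
    {"offset": [0.006, 0.027, 0.63], "rotation": [-0.005, 0.002, 0.001], "claw": 0.5}
  ]
}}

```text
clock: 9.38
tcp_pos: [0.4948, 0.1655, 0.0515]
orientation: [-1.841, -2.546, -0.003]
contact_force: [0.1, -0.1, 0.0]
grip_width: 0.0427
gripper_force: 0.0
```

Run:
```python
from h import *
go([.4947,.1655,.049],pose(18.3))
```

```text
t 9.38 tcp [0.4948 0.1655 0.0515] off [-0.    -0.001  0.017] rot [ 0.0008 -0.0006 -0.0003] F [ 0.1 -0.1  0. ] j [-0.68  0.5   0.3   2.08 -0.25  0.6   0.12] w 0.042703650557835864 0.0
```

Request:
{"method": "drive_tool", "body": {
  "rows": [
    {"offset": [0, 0, 0.017], "rotation": [0, 0, 0], "claw": 0.5},
    {"offset": [0, 0, 0.017], "rotation": [0, 0, 0], "claw": 0.3},
    {"offset": [0, 0, 0.017], "rotation": [0, 0, 0], "claw": 0.2},
    {"offset": [0, 0, 0.017], "rotation": [0, 0, 0], "claw": 0.0},
    {"offset": [0, 0, 0.017], "rotation": [0, 0, 0], "claw": 0.0},
    {"offset": [0, 0, 0.017], "rotation": [0, 0, 0], "claw": 0.0},
    {"offset": [0, 0, 0.017], "rotation": [0, 0, 0], "claw": 0.0},
    {"offset": [0, 0, 0.017], "rotation": [0, 0, 0], "claw": 0.0}
  ],
  "force": 55
}}

```text
clock: 10.05
tcp_pos: [0.4954, 0.166, 0.0498]
orientation: [1.841, 2.545, 0.006]
contact_force: [-0.6, -0.6, 4.8]
grip_width: 0.0129
gripper_force: 55.3
```

Request:
{"method": "drive_tool", "body": {
  "rows": [
    {"offset": [0, 0, -0.03], "rotation": [0, 0, 0], "claw": 0.0},
    {"offset": [0, 0, -0.08], "rotation": [0, 0, 0], "claw": 0.0},
    {"offset": [0, 0, -0.15], "rotation": [0, 0, 0], "claw": 0.0},
    {"offset": [0, 0, -0.23], "rotation": [0, 0, 0], "claw": 0.0},
    {"offset": [0, 0, -0.32], "rotation": [0, 0, 0], "claw": 0.0},
    {"offset": [0, 0, -0.41], "rotation": [0, 0, 0], "claw": 0.0},
    {"offset": [0, 0, -0.5], "rotation": [0, 0, 0], "claw": 0.0},
    {"offset": [0, 0, -0.6], "rotation": [0, 0, 0], "claw": 0.0},
    {"offset": [0, 0, -0.7], "rotation": [0, 0, 0], "claw": 0.0},
    {"offset": [0, 0, -0.8], "rotation": [0, 0, 0], "claw": 0.0},
    {"offset": [0, 0, -0.88], "rotation": [0, 0, 0], "claw": 0.0},
    {"offset": [0, 0, -0.94], "rotation": [0, 0, 0], "claw": 0.0},
    {"offset": [0, 0, -0.98], "rotation": [0, 0, 0], "claw": 0.0},
    {"offset": [0, 0, -1.0], "rotation": [0, 0, 0], "claw": 0.0},
    {"offset": [0, 0, -1.0], "rotation": [0, 0, 0], "claw": 0.0}
  ]
}}

```text
clock: 11.3
tcp_pos: [0.4947, 0.1655, 0.1996]
orientation: [1.842, 2.545, 0.005]
contact_force: [0.1, -0.1, -5.5]
grip_width: 0.013
gripper_force: 53.9
```

Request:
{"method": "drive_tool", "body": {
  "rows": [
    {"offset": [0, 0, -0.03], "rotation": [0, 0, 0], "claw": 0.0},
    {"offset": [0, 0, -0.08], "rotation": [0, 0, 0], "claw": 0.0},
    {"offset": [0, 0, -0.15], "rotation": [0, 0, 0], "claw": 0.0},
    {"offset": [0, 0, -0.23], "rotation": [0, 0, 0], "claw": 0.0},
    {"offset": [0, 0, -0.32], "rotation": [0, 0, 0], "claw": 0.0},
    {"offset": [0, 0, -0.41], "rotation": [0, 0, 0], "claw": 0.0},
    {"offset": [0, 0, -0.48], "rotation": [0, 0, 0], "claw": 0.0},
    {"offset": [0, 0, -0.54], "rotation": [0, 0, 0], "claw": 0.0},
    {"offset": [0, 0, -0.58], "rotation": [0, 0, 0], "claw": 0.0},
    {"offset": [0, 0, -0.6], "rotation": [0, 0, 0], "claw": 0.0},
    {"offset": [0, 0, -0.6], "rotation": [0, 0, 0], "claw": 0.0}
  ]
}}

```text
clock: 12.22
tcp_pos: [0.4947, 0.1654, 0.2897]
orientation: [1.841, 2.545, 0.005]
contact_force: [0.3, 0.4, -5.2]
grip_width: 0.0128
gripper_force: 53.8
```

Run:
```python
from h import *
d=np.array([-.82,.571,0])  # lip goes down
ax=np.cross([0,0,1],d); # rotating about z x d moves +d side down
p=get_obs()["tcp_pos"]
for k in (15,30): go(p,pose(18.3,ax/np.linalg.norm(ax)*np.radians(k)))
g=grab_frame("scene");save("s3.png",g["frame"])
```

```text
t 12.22 tcp [0.4947 0.1654 0.2897] off [0. 0. 0.] rot [-0.077  -0.1055 -0.0009] F [ 0.3  0.4 -5.2] j [-0.8   0.17  0.41  1.87 -0.07  1.11 -0.04] w 0.012825780659675717 53.829715847969055
t 12.22 tcp [0.4947 0.1654 0.2897] off [0. 0. 0.] rot [-0.1556 -0.2102 -0.0011] F [ 0.3  0.4 -5.2] j [-0.8   0.17  0.41  1.87 -0.07  1.11 -0.04] w 0.012825780659675717 53.829715847969055
```

View pics/s3.png

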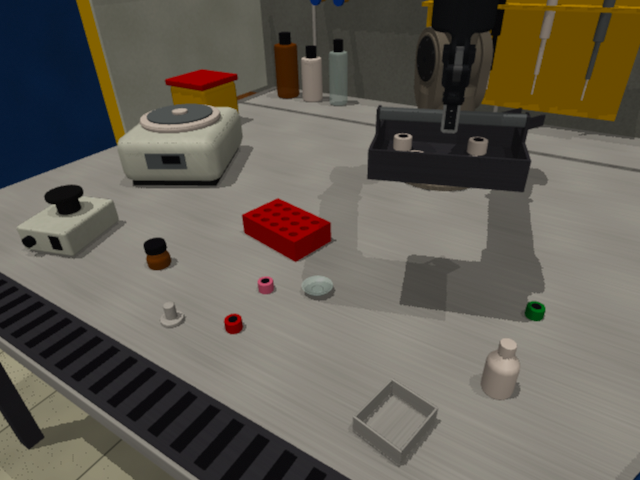

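The scene view shows the tote hanging level at (450,150), well above the bench, with adapters visible inside. Now the slow tilt towards the lip corner.

Request:
{"method": "drive_tool", "body": {
  "rows": [
    {"offset": [0, 0, 0], "rotation": [-0.005, -0.007, 0], "claw": 0},
    {"offset": [0, 0, 0], "rotation": [-0.01, -0.014, 0], "claw": 0},
    {"offset": [0, 0, 0], "rotation": [-0.015, -0.021, 0], "claw": 0},
    {"offset": [0, 0, 0], "rotation": [-0.02, -0.028, 0], "claw": 0},
    {"offset": [0, 0, 0], "rotation": [-0.026, -0.035, 0], "claw": 0},
    {"offset": [0, 0, 0], "rotation": [-0.031, -0.042, 0], "claw": 0},
    {"offset": [0, 0, 0], "rotation": [-0.036, -0.049, 0], "claw": 0},
    {"offset": [0, 0, 0], "rotation": [-0.041, -0.056, 0], "claw": 0},
    {"offset": [0, 0, 0], "rotation": [-0.046, -0.063, 0], "claw": 0},
    {"offset": [0, 0, 0], "rotation": [-0.052, -0.07, 0], "claw": 0},
    {"offset": [0, 0, 0], "rotation": [-0.057, -0.077, 0], "claw": 0},
    {"offset": [0, 0, 0], "rotation": [-0.062, -0.084, 0], "claw": 0},
    {"offset": [0, 0, 0], "rotation": [-0.067, -0.091, 0], "claw": 0},
    {"offset": [0, 0, 0], "rotation": [-0.072, -0.098, 0], "claw": 0},
    {"offset": [0, 0, 0], "rotation": [-0.078, -0.105, 0], "claw": 0},
    {"offset": [0, 0, 0], "rotation": [-0.083, -0.112, 0], "claw": 0},
    {"offset": [0, 0, 0], "rotation": [-0.088, -0.119, 0], "claw": 0},
    {"offset": [0, 0, 0], "rotation": [-0.093, -0.126, 0], "claw": 0},
    {"offset": [0, 0, 0], "rotation": [-0.098, -0.133, 0], "claw": 0},
    {"offset": [0, 0, 0], "rotation": [-0.104, -0.14, 0], "claw": 0}
  ]
}}

```text
clock: 13.93
tcp_pos: [0.4946, 0.1654, 0.2892]
orientation: [1.637, 2.261, 0.01]
contact_force: [-0.8, -0.2, -6.0]
grip_width: 0.0131
gripper_force: 54.0
```

Run:
```python
from h import *
d=np.array([-.82,.571,0]);ax=np.cross([0,0,1],d);ax/=np.linalg.norm(ax)
go([.4947,.1655,.29],pose(18.3,ax*np.radians(31)))
```

```text
t 13.93 tcp [0.4946 0.1654 0.2892] off [-0.001  0.002 -0.005] rot [-0.0568 -0.0765 -0.0011] F [-0.8 -0.2 -6. ] j [-0.99  0.07  0.35  2.01  0.37  0.97 -0.51] w 0.013075453841583791 53.9762681722641
```

Request:
{"method": "drive_tool", "body": {
  "rows": [
    {"offset": [0, 0, 0], "rotation": [-0.005, -0.007, 0], "claw": 0},
    {"offset": [0, 0, 0], "rotation": [-0.01, -0.014, 0], "claw": 0},
    {"offset": [0, 0, 0], "rotation": [-0.015, -0.021, 0], "claw": 0},
    {"offset": [0, 0, 0], "rotation": [-0.02, -0.028, 0], "claw": 0},
    {"offset": [0, 0, 0], "rotation": [-0.026, -0.035, 0], "claw": 0},
    {"offset": [0, 0, 0], "rotation": [-0.031, -0.042, 0], "claw": 0},
    {"offset": [0, 0, 0], "rotation": [-0.036, -0.049, 0], "claw": 0},
    {"offset": [0, 0, 0], "rotation": [-0.041, -0.056, 0], "claw": 0},
    {"offset": [0, 0, 0], "rotation": [-0.046, -0.063, 0], "claw": 0},
    {"offset": [0, 0, 0], "rotation": [-0.051, -0.07, 0], "claw": 0},
    {"offset": [0, 0, 0], "rotation": [-0.054, -0.073, 0], "claw": 0},
    {"offset": [0, 0, 0], "rotation": [-0.054, -0.073, 0], "claw": 0},
    {"offset": [0, 0, 0], "rotation": [-0.054, -0.073, 0], "claw": 0},
    {"offset": [0, 0, 0], "rotation": [-0.054, -0.073, 0], "claw": 0},
    {"offset": [0, 0, 0], "rotation": [-0.054, -0.073, 0], "claw": 0},
    {"offset": [0, 0, 0], "rotation": [-0.054, -0.073, 0], "claw": 0},
    {"offset": [0, 0, 0], "rotation": [-0.054, -0.073, 0], "claw": 0},
    {"offset": [0, 0, 0], "rotation": [-0.054, -0.073, 0], "claw": 0}
  ]
}}

```text
clock: 15.43
tcp_pos: [0.4946, 0.1652, 0.2892]
orientation: [1.532, 2.115, 0.012]
contact_force: [-0.3, -0.4, -4.6]
grip_width: 0.013
gripper_force: 54.1
```

Run:
```python
from h import *
o=get_obs();R=Rn.from_rotvec(o["orientation"]).as_matrix();print("tilt",np.degrees(np.arccos(-R[2,2])),o["joints"].round(2),abs(o["qvel"]).max())
gs=[grab_frame(n) for n in("top","scene","wrist")]
save("a.png",np.hstack([cv2.resize(gs[2]["frame"],(400,300)),cv2.resize(gs[1]["frame"][80:260,330:570],(400,300))]))
f=np.vstack([np.hstack([cv2.resize(gs[2]["frame"],(400,300)),cv2.resize(gs[1]["frame"][60:240,330:570],(400,300))]),np.hstack([cv2.resize(gs[0]["frame"][180:360,120:360],(400,300)),cv2.resize(gs[0]["frame"],(400,300))])])
save("a.png",f)
g=gs[0]; np.savez("top9.npz",**g)
# fitted tote plane from the rim/bar not needed: white blobs in tote
P=cloud(g);hsv=cv2.cvtColor(g["frame"],cv2.COLOR_RGB2HSV)
m=((hsv[...,2]>150)&(hsv[...,1]<60)&(P[...,2]>.12)&(P[...,2]<.4)).astype(np.uint8)
# TCP frame -> tote frame: tote x = -tool x?, tote y = tool y
n,l,s,c=cv2.connectedComponentsWithStats(m)
for i in range(1,n):
    if s[i,4]>15:
        q=(P[l==i]-o["tcp_pos"])@R; print(s[i,4],c[i].round(),(np.median(q,0)*1000).round(0), "tool axes")
```

```text
tilt 30.400170561395893 [-1.06  0.07  0.31  2.08  0.62  0.97 -0.78] 0.0009425383023565252
58 [204. 305.] [ 25. -56.  26.] tool axes
1162 [630. 364.] [-476. -409.  265.] tool axes
```

View pics/a.png

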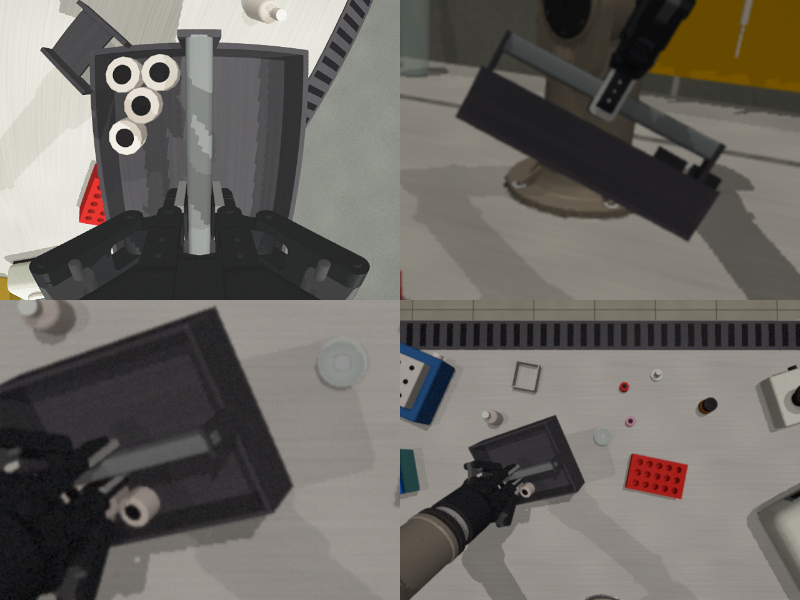

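The wrist view (top left) shows all four adapters packed in the lip corner, at about (122,74), (160,72), (142,105) and (126,138) in the panel. I'll check the tote's own tilt and that nothing is still moving.

Run:
```python
from h import *
o=get_obs();R=Rn.from_rotvec(o["orientation"]).as_matrix()
g=grab_frame("wrist");fr=g["frame"];f=240/np.tan(np.radians(g["vfov"])/2)
v,u=np.mgrid[0:480,0:640];dx,dy=u-g["cx"],v-g["cy"];r=np.hypot(dx,dy)+1e-9;t=r/f;z=g["z_map"]
P=np.stack([np.tan(t)*dx/r*z,np.tan(t)*dy/r*z,z],-1)
W=(P-g["t"])@g["R"]
q=W[110:300,355:420].reshape(-1,3);q=q[np.isfinite(q).all(1)]
loc=(q-o["tcp_pos"])@R; 
# floor plane, RANSAC-free: iterative trimmed SVD
k=np.ones(len(q),bool)
for _ in range(8):
    c=np.median(q[k],0);n=np.linalg.svd(q[k]-q[k].mean(0),full_matrices=False)[2][2];e=abs((q-q[k].mean(0))@n);k=e<max(.002,np.percentile(e,60))
print("floor tilt",np.degrees(np.arccos(abs(n[2]))),"vs tool axis",np.degrees(np.arccos(abs(n@R[:,2]))),k.mean(),np.median(loc[k],0))
m=((fr.min(2)>120)&(v<260)&(u>150)&(u<300)).astype(np.uint8)
old=cv2.cvtColor(cv2.imread("pics/a.png"),cv2.COLOR_BGR2RGB)[:300,:400]
print("diff vs earlier wrist",abs(cv2.resize(fr,(400,300))[60:160,100:190].astype(int)-old[60:160,100:190]).mean(), o["clock"],o["contact_force"].round(1))
```

```text
floor tilt 30.315435850886416 vs tool axis 0.16865380329752125 0.9947368421052631 [0.03670678 0.03571914 0.045424  ]
diff vs earlier wrist 1.0202222222222221 15.5833 [ 0.1 -0.7 -6.5]
```

The floor tilts 30.3° and is aligned with the tool, and everything is steady, so I'm handing in.

```bash
python3 -c "
from h import *
print(hand_in())"
```

```text
the job is handed in; nothing more can be done
None
```

The job is handed in: the white adapter is in the tote with the other three, and all four have slid into the lip corner. The arm is holding the tote steady in the air, tilted 30.3°, with nothing spilled and the other things on the bench left alone.

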